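# Mount the helping-hands head on its leaning ball stand and latch it

## Task

Pick up the helping-hands head, gently lower its socket all the way onto the ball of the leaning bench stand so that its rim sits square on the round flange, and then press the latch lever fully down to lock it. Leave the head seated and let go of it, and leave the other things on the bench where they are.

Things in the scene. Friction and masses are not known exactly. Their poses are not given: they have to be found in the camera images.
- grip (a point): Centre of the black flat-sided grip block on top of the loose helping-hands head: 32 (x) x 24 (y) x 46 (z) mm, take it across its flat faces at y = +-12 mm. Head axes: z up along the socket's axis, x towards the latch lever, y along the cross-bar. At the start the head stands upright on the bench, mouth down, this point 95 mm up.
- socket (a point): Point on the axis of the head's bore, 38 mm above its mouth and 57 mm below the grip's centre (same axes as grip). It coincides with the ball's centre when the head is fully seated.
- lever_pad (a point): Upper face of the flat end (26 x 26 mm) of the head's steel latch lever, 70 mm from its pivot pin, which lies along the head's y at x = 28 mm, 33 mm above the mouth. Lever up: it rises outwards at 45 degrees (pad at x = 75 mm, 85 mm above the mouth). Fully down: level in the head's frame (pad at x = 98 mm, 37 mm above the mouth). Lever 6 mm thick, ends 83 mm from the pivot.
- latch (a joint): Angle of the latch lever, rad: 0 = raised, unlatched; 0.785 = fully down, latched (hard stop). It stays where it is left; 1 to 2 N on the pad moves it. Lowered, it swings a claw into the bore under the ball; with the lever down the socket cannot go onto the ball.
- ball (a point): Centre of the 40 mm steel ball of the fixed bench stand, 110 mm above the bench. z = up along the post, which leans 30 degrees from vertical to the stand's front, roughly towards the robot; y level; x up the slope, away from the front. Below the ball: 16 mm neck, bevelled 39 mm collar from 28 mm down, and 38 mm down the upper face of a 66 mm round flange, on which the socket's rim rests.
- head: The loose head, 0.35 to 0.55 kg; origin at the centre of the socket's mouth, axes as grip. Aluminium cup 66 mm across, 66 mm high, bore 44 mm wide and 60 mm deep, open below. The grip block spans 72 to 118 mm above the mouth. A cross-bar 50 mm above the mouth carries a steel clip each side, at y = +-76 mm, reaching 80 mm above the mouth.
- tape_black: Bystander: roll of black tape, 64 mm across, 19 mm high, lying between the places of head and stand; origin at the centre of its underside.
- amber_jar: Bystander: yellow screw-lid jar, 50 mm across, 52 mm high; origin at the centre of its underside.
- cleaner_bottle: Bystander: small white bottle with a blue cap, 46 mm across, 117 mm high; origin at the centre of its underside.
- side_cutters: Bystander: red-handled side cutters lying flat, 129 mm long.
- screwdriver_1: Bystander: small screwdriver with a yellow handle lying flat, 143 mm long.
- parts_tin: Bystander: round tin of screws, 61 mm across, 19 mm high.
- stand: The fixed stand that carries the ball: steel base plate 150 x 110 x 16 mm. Origin on the bench right under the ball; its front (-x) is the side to which the post leans. The head may sit turned to any angle about the post.

How it is judged:
By the outcome, as a careful person would: the job done as asked, in the order asked, and still so for the second after the job is handed in, with the robot touching nothing.
It also fails if it takes over 51 s, if anything falls off the work surface, if the arm or the gripper's body presses on something with over 40 N, if the wrist force passes 120 N, or if a joint passes its speed limit or range.

## Robot

A 7-joint arm with a two-finger parallel gripper is mounted at the origin on a cart in front of the work surface, level with it; the furniture and walls round the work are solid. World frame = base frame: x ahead of the robot, y to its left, z up, the work surface at z = 0. Lengths are in m, angles in rad, forces in N, time in s.
With the tool pointing down it reaches from about 0.425 to 0.925 m from the base axis. Payload 6.8 kg.
Tool frame: the origin (TCP) lies at the very end of the fingers, on their centre line; the grasp point (between the pads) lies 19 mm behind it; z points along the fingers, y is the direction in which the jaws open and shut (so a half turn about z gives the same grasp; the last joint's range is limited). The gripper opens to 85 mm and grips with 20 to 120 N. Pads are 22 mm wide; open, the fingers measure 114 mm over their backs; the gripper's body (76 mm by 85 mm) begins 54 mm behind the grasp point. The pads swing forward as they close: fully open they stand 13 mm farther back than shut.
Start: joints at [1.047, 0.477, 0.022, 1.555, -0.011, 1.109, -0.083], TCP at [0.273, -0.617, 0.208] pointing down, gripper open.
Joint ranges: [-2.96, 2.96], [-0.34, 2.1], [-1.41, 1.46], [0.24, 2.44], [-1.37, 4.51], [0.17, 1.92], [-2.96, 2.96]. Speed limits (rad/s): [2.39, 2.39, 3.14, 3.14, 3.14, 3.14, 3.14].

## Interface

Orientations are given as a unit quaternion [w, x, y, z].
In Python, from station import bot gives the robot as it stands.
- The arm moves only by the tool move_arm, never from a script. Its argument "commands" is text: rows parted by semicolons, each of 7 numbers parted by spaces: the opening, from 0 (shut) to 1 (fully open), then the shift along the tool's x, y, z in cm, then the turn, a rotation vector about the tool's x, y, z in degrees. In form: gripper tx ty tz rx ry rz; .... A call has 1 to 12 rows; each row shifts and turns the commanded pose from where the row before left it, along the tool's axes as they then stand; what a row does not reach is not made up. A row lasts 1/12 s, in which the tool goes at most 41.7 mm and 7.16 degrees, less where a joint would pass 70% of its speed; a pose out of reach is approached as far as the arm can. A call with a gripper value outside its range is refused whole. The fingers move at their own pace and stop on an object; "force" is the grip in N (left out, the last holds). Time passes only in rows, so rows that do not move let the fingers close. It gives the time, the measured TCP pose, the force and the opening at its end, in the units of the state.
- bot.get_obs(): the state, without advancing time (a new reading comes with each control period).
- bot.read_camera(name): name is "scene" or "top" or "wrist"; returns a dict with "img" (400x640x3 uint8, red, green, blue), "K" (3x3 intrinsics, pixels), "rvec" (rotation vector, rad) and "tvec" (3), from world to camera coordinates, as OpenCV has them; the wrist camera has in their place "hand_eye" (4x4, takes a point from camera to tool coordinates, whose origin is the TCP and whose axes are the flange's). Camera axes: x right, y down, z forward; pixel columns grow to the right and rows downward; lengths in m; the calibration is good to about 2 mm. A picture is of the moment at which its call begins: read the wrist's pose just before it. There is no depth.
- bot.hand_in(): hands the job in, once; it reports no verdict.
The state is a dict: "t": time; "q": joint angles; "joint_vel": joint speeds; "joint_torque": joint torques, N m; "eef_pos": TCP position; "tool_rot": TCP orientation; "contact_force": force on the tool from outside, world axes, zero at the start; "torque": the same for the moment, N m; "gripper_width": opening from 0.0 (shut) to 1.0 (fully open).
Only numpy, scipy, OpenCV 4.12 (cv2) and the standard library are available. Lean on these libraries where they do the work, as an engineer would, in place of code of your own. Each camera call takes 0.05 s, during which the arm holds its last target. There are 200 camera calls.

## Working session

There is one attempt and no reset: what is moved stays moved. The work goes in short steps, Python scripts to look and compute and a tool call to move; the robot and the scene stay as the last step left them, time stands still between calls to the robot, and variables do not carry over. Pictures are saved under pics/ and viewed, about 8 in all and at most 12, crops included, and the job is handed in when it is done.

Besides the shell and the picture viewer there is one more tool, called after "Call:" as name(argument=value, ...), one argument or row to a line, values as JSON. move_arm: Moves the arm, as the interface text tells. Its arguments: {"type":"object","properties":{"commands":{"type":"string"},"force":{"type":"number"}},"required":["commands"]}

```bash
mkdir -p pics; ls
cat > h.py <<'E'
import numpy as np, cv2
from scipy.spatial.transform import Rotation as R
from station import bot
def cam(n):
    o=bot.get_obs(); c=bot.read_camera(n)
    K=np.array(c["K"],float)
    if n=="wrist":
        q=o["tool_rot"]; T=np.eye(4); T[:3,:3]=R.from_quat([q[1],q[2],q[3],q[0]]).as_matrix(); T[:3,3]=o["eef_pos"]
        C=T@np.array(c["hand_eye"]); Rw=C[:3,:3]; p=C[:3,3]
    else:
        Rc=cv2.Rodrigues(np.array(c["rvec"],float))[0]; Rw=Rc.T; p=-Rc.T@np.array(c["tvec"],float).ravel()
    return c["img"],K,Rw,p
def ray(v,uv):
    K,Rw,p=v; d=Rw@np.linalg.inv(K)@np.array([uv[0],uv[1],1.]); return p,d/np.linalg.norm(d)
def onz(v,uv,z):
    p,d=ray(v,uv); return p+d*(z-p[2])/d[2]
def tri(*rs):
    A=0;b=0
    for p,d in rs:
        M=np.eye(3)-np.outer(d,d); A=A+M; b=b+M@p
    x=np.linalg.solve(A,b); return x,[np.linalg.norm((np.eye(3)-np.outer(d,d))@(x-p)) for p,d in rs]
def proj(v,X):
    K,Rw,p=v; c=K@(Rw.T@(np.array(X,float)-p)); return c[:2]/c[2]
def save(n,img): cv2.imwrite("pics/"+n,img[...,::-1])
E
python3 - <<'E'
from h import *
import pickle
V={}
for n in ("scene","top"):
    i,K,Rw,p=cam(n); V[n]=(i,K,Rw,p); save(n+"0.png",i); print(n,p.round(3),Rw[:,2].round(3),K[0,0])
pickle.dump(V,open("v0.pkl","wb"))
o=bot.get_obs(); print(o)
E
```

```text
pics
scene [0.034 0.638 0.687] [ 0.522 -0.636 -0.569] 404.62433472517
top [ 0.293 -0.01   1.4  ] [ 0.2    0.001 -0.98 ] 405.8655449063226
{'t': 0.1, 'q': array([ 1.04690163,  0.47773364,  0.02231558,  1.55633161, -0.01150885,
        1.10928556, -0.08310125]), 'joint_vel': array([-5.37397116e-05, -2.46757621e-03, -4.72345762e-04, -1.25239847e-03,
        1.45503517e-03,  1.29902890e-03, -7.32840478e-04]), 'joint_torque': array([ 4.06273859e-03, -5.97757602e+01,  1.61320232e+00, -2.81955278e+01,
        1.27738380e-02,  5.05080345e-03, -6.36959089e-05]), 'eef_pos': array([ 0.2724249 , -0.61697273,  0.20722042]), 'tool_rot': array([-7.86151731e-04,  9.78462710e-01,  2.06422045e-01, -2.16117065e-04]), 'contact_force': array([ 0.01395222, -1.37828987,  0.43707219]), 'torque': array([ 0.03602675, -0.04467824, -0.00206853]), 'gripper_width': 1.0016361096052724}
```

View pics/scene0.png

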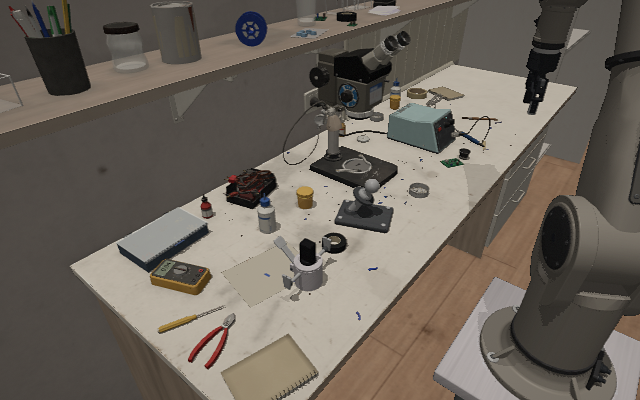

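View pics/top0.png

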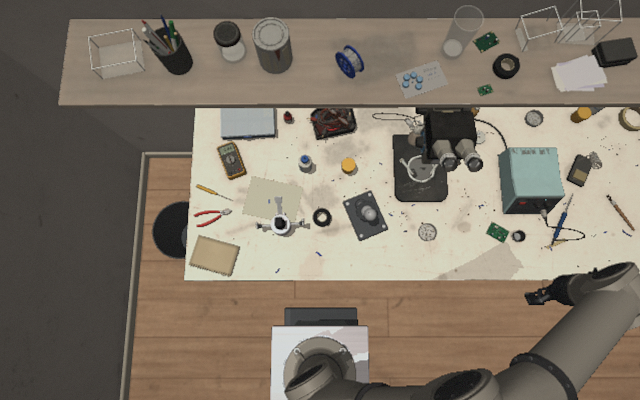

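Run:
```python
from h import *
import pickle
V=pickle.load(open("v0.pkl","rb"))
def t(n,x,y): return cv2.resize(V[n][0][y:y+60,x:x+80],None,fx=5,fy=5,interpolation=cv2.INTER_CUBIC)
save("c.png",np.vstack([np.hstack([t("scene",270,235),t("scene",325,173)]),np.hstack([t("top",240,190),t("top",330,185)])]))
```

```text
(no output)
```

View pics/c.png

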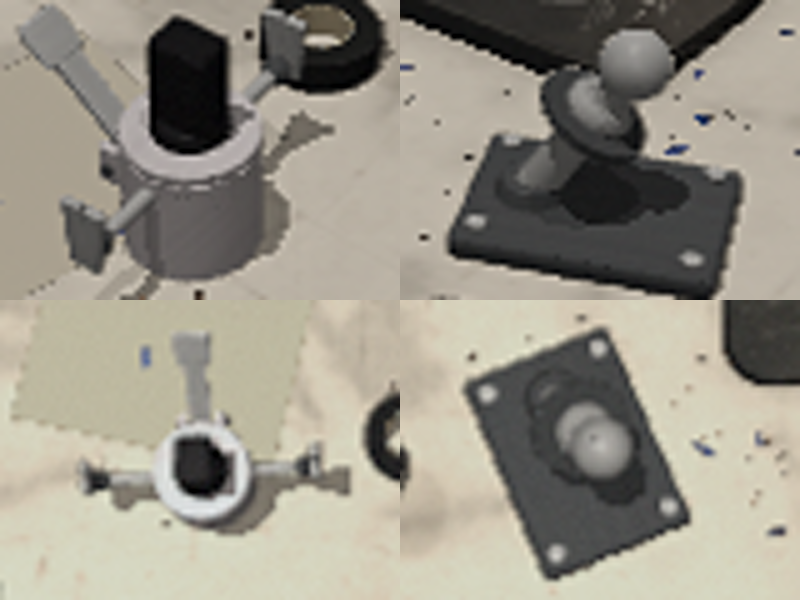

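Run:
```python
from h import *
import pickle
V=pickle.load(open("v0.pkl","rb"));v={n:V[n][1:] for n in V}
T=lambda X,Y,x,y:(X/5+x,Y/5+y)
b,r=tri(ray(v["scene"],T(238,63,325,173)),ray(v["top"],T(202,148,330,185))); print("ball",b,r)
print("ball top z.11",onz(v["top"],T(202,148,330,185),.11), "scene", onz(v["scene"],T(238,63,325,173),.11))
H=[onz(v["top"],T(a-400,c-300,330,185),.016) for a,c in((488,393),(599,348),(669,507),(556,553))]; H=np.array(H)
print(H.round(3)); e=(H[2]+H[3]-H[0]-H[1])/2; print("long",e,np.degrees(np.arctan2(e[1],e[0])),np.linalg.norm(e)); e=(H[1]+H[2]-H[0]-H[3])/2; print("short",e,np.degrees(np.arctan2(e[1],e[0])), "ctr",H.mean(0))
HS=np.array([onz(v["scene"],T(a-400,c,325,173),.016) for a,c in((476,221),(510,139),(717,174),(692,258))]);print(HS.round(3),HS.mean(0))
# head
print("cup top centre, z .066 top:",onz(v["top"],T(203,170,240,190),.066),"scene",onz(v["scene"],T(191,138,270,235),.066))
print("block top z .118 top:",onz(v["top"],T(200,160,240,190),.118),"scene",onz(v["scene"],T(188,35,270,235),.118))
print("pad z .085 top:",onz(v["top"],T(192,348,240,130),.085),"scene",onz(v["scene"],T(50,35,270,235),.085))
print("clips z .08 top:",onz(v["top"],T(92,175,240,190),.065),onz(v["top"],T(312,160,240,190),.07))
print("clips scene:",onz(v["scene"],T(87,235,270,235),.065),onz(v["scene"],T(283,45,270,235),.065))
```

```text
ball [ 0.50442329 -0.16553453  0.10794121] [np.float64(0.0001817243592654587), np.float64(0.00018172435926562007)]
ball top z.11 [ 0.50392335 -0.1653674   0.11      ] scene [ 0.50292372 -0.16261847  0.11      ]
[[ 0.558 -0.099  0.016]
 [ 0.59  -0.176  0.016]
 [ 0.478 -0.222  0.016]
 [ 0.447 -0.143  0.016]]
long [-0.11150535 -0.0451132   0.        ] -157.972567519386 0.12028567268651702
short [ 0.03169975 -0.07801414  0.        ] -67.88645023843873 ctr [ 0.51820069 -0.15998406  0.016     ]
[[ 0.56  -0.098  0.016]
 [ 0.592 -0.175  0.016]
 [ 0.479 -0.22   0.016]
 [ 0.448 -0.144  0.016]] [ 0.51981042 -0.15934328  0.016     ]
cup top centre, z .066 top: [0.479936   0.12754363 0.066     ] scene [0.47490622 0.13772004 0.066     ]
block top z .118 top: [0.47908401 0.12421154 0.118     ] scene [0.48106454 0.13087503 0.118     ]
pad z .085 top: [0.55856322 0.13441888 0.085     ] scene [0.55653498 0.14124963 0.085     ]
clips z .08 top: [0.47682204 0.20114858 0.065     ] [0.4859554  0.05518971 0.07      ]
clips scene: [0.47135299 0.2097772  0.065     ] [0.48302273 0.061116   0.065     ]
```

Call:
move_arm(
  commands="1 2.7 -1.5 -1.2 0 0 0;1 2.7 -1.5 -1.2 0 0 0;1 2.7 -1.5 -1.2 0 0 0;1 2.7 -1.5 -1.2 0 0 0;1 2.7 -1.5 -1.2 0 0 0;1 2.7 -1.5 -1.2 0 0 0;1 2.7 -1.5 -1.2 0 0 0;1 2.7 -1.5 -1.2 0 0 0;1 1.8 -2.9 0 0 0 0;1 1.8 -2.9 0 0 0 0;1 1.8 -2.9 0 0 0 0;1 1.8 -2.9 0 0 0 0",
)

```text
t: 1.1
eef_pos: [0.4406, -0.2835, 0.3038]
tool_rot: [-0.0, 0.978, 0.206, -0.0]
contact_force: [1.1, 0.2, -0.3]
gripper_width: 0.997
```

Call:
move_arm(
  commands="1 1.8 -2.9 0 0 0 0;1 1.8 -2.9 0 0 0 0;1 0 0 0 0 0 0;1 0 0 0 0 0 0",
)

```text
t: 1.43
eef_pos: [0.4506, -0.2156, 0.3041]
tool_rot: [-0.0, 0.978, 0.209, -0.0]
contact_force: [0.1, -0.8, -0.5]
gripper_width: 1.0
```

```bash
cat >> h.py <<'E'
def pose():
    o=bot.get_obs(); q=o["tool_rot"]; return np.array(o["eef_pos"]),R.from_quat([q[1],q[2],q[3],q[0]]),o
def plan(P,Rt,N=1):
    p,r,o=pose(); rv=(r.inv()*Rt).as_rotvec(); d=(np.array(P)-p)/N
    print("t",o["t"],"pos",p.round(4),"rv deg",np.degrees(rv).round(2),"tool delta cm",(r.inv().apply(d)*100*N).round(2),"F",np.array(o["contact_force"]).round(1),"w",round(o["gripper_width"],3))
    if N>1:
        for k in range(N):
            rk=r*R.from_rotvec(rv*k/N); print(np.r_[rk.inv().apply(d)*100,np.degrees(rv)/N].round(2))
def toolR(yaw,lean=0,f=(0,0)):  # tool z down, tool x at yaw
    c,s=np.cos(yaw),np.sin(yaw); return R.from_matrix(np.array([[c,s,0],[s,-c,0],[0,0,-1.]]))
E
python3 - <<'E'
from h import *
import pickle
p,r,o=pose(); print(p,r.as_matrix().round(3),o["t"],o["q"].round(2))
w=cam("wrist"); pickle.dump(w,open("w1.pkl","wb")); save("w1.png",w[0]); print(w[3],w[2].round(3),proj(w[1:],(.504,-.165,.11)))
E
```

```text
[ 0.45061208 -0.2156344   0.30409424] [[ 0.913  0.408 -0.   ]
 [ 0.408 -0.913  0.   ]
 [-0.    -0.    -1.   ]] 1.4333 [ 0.51  0.11 -0.2   1.83  0.02  1.2  -0.85]
[ 0.51952869 -0.18473982  0.46953892] [[ 0.407 -0.872 -0.272]
 [-0.913 -0.389 -0.122]
 [ 0.     0.299 -0.954]] [296.21712855 106.83282259]
```

View pics/w1.png

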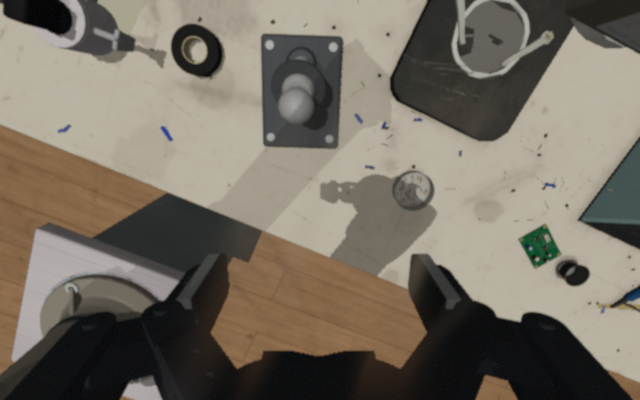

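Run:
```python
from h import *
import pickle
w=pickle.load(open("w1.pkl","rb")); v=w[1:]
H=np.array([onz(v,u,.016) for u in ((269,45),(334,47),(333,137),(270,137))]); print(H.round(4),H.mean(0).round(4))
e=H[2]+H[3]-H[0]-H[1]; g=H[1]+H[2]-H[0]-H[3]; print(np.degrees(np.arctan2(e[1],e[0])),np.degrees(np.arctan2(g[1],g[0]))+90, np.linalg.norm(e)/2,np.linalg.norm(g)/2)
g=cv2.cvtColor(w[0],cv2.COLOR_RGB2GRAY)[75:140,265:330]
c=cv2.HoughCircles(cv2.resize(g,None,fx=4,fy=4,interpolation=cv2.INTER_CUBIC),cv2.HOUGH_GRADIENT,1,100,param1=80,param2=15,minRadius=50,maxRadius=95)
if c is not None:
    for k in c[0]: u=(k[0]/4+265,k[1]/4+75); print(u,k[2]/4,onz(v,u,.11))
plan((.43,.13,.28),toolR(np.radians(4.5)),12)
```

```text
[[ 0.5578 -0.0963  0.016 ]
 [ 0.5908 -0.1761  0.016 ]
 [ 0.483  -0.2246  0.016 ]
 [ 0.446  -0.1415  0.016 ]] [ 0.5194 -0.1596  0.016 ]
-156.90198312008397 23.261243871990033 0.11936113419148957 0.08864780316988916
t 1.4833 pos [ 0.4502 -0.2176  0.304 ] rv deg [ 0.02  0.02 19.39] tool delta cm [ 12.23 -32.59   2.39] F [-0.5 -0.7  0.1] w 1.002
[ 1.02 -2.72  0.2   0.    0.    1.62]
[ 0.94 -2.74  0.2   0.    0.    1.62]
[ 0.86 -2.77  0.2   0.    0.    1.62]
[ 0.79 -2.79  0.2   0.    0.    1.62]
[ 0.71 -2.81  0.2   0.    0.    1.62]
[ 0.63 -2.83  0.2   0.    0.    1.62]
[ 0.55 -2.85  0.2   0.    0.    1.62]
[ 0.47 -2.86  0.2   0.    0.    1.62]
[ 0.39 -2.88  0.2   0.    0.    1.62]
[ 0.3  -2.89  0.2   0.    0.    1.62]
[ 0.22 -2.89  0.2   0.    0.    1.62]
[ 0.14 -2.9   0.2   0.    0.    1.62]
```

Call:
move_arm(
  commands="1 1 -2.7 0.2 0 0 1.6;1 0.9 -2.75 0.2 0 0 1.6;1 0.9 -2.8 0.2 0 0 1.6;1 0.8 -2.8 0.2 0 0 1.6;1 0.7 -2.8 0.2 0 0 1.6;1 0.6 -2.8 0.2 0 0 1.6;1 0.55 -2.85 0.2 0 0 1.6;1 0.5 -2.85 0.2 0 0 1.6;1 0.4 -2.9 0.2 0 0 1.6;1 0.3 -2.9 0.2 0 0 1.6;1 0.2 -2.9 0.2 0 0 1.6;1 0.1 -2.9 0.2 0 0 1.6",
)

```text
t: 2.48
eef_pos: [0.4299, 0.1296, 0.2799]
tool_rot: [0.0, 0.999, 0.038, 0.0]
contact_force: [0.2, 1.1, 0.3]
gripper_width: 0.996
```

Call:
move_arm(
  commands="1 0 0 0 0 0 0;1 0 0 0 0 0 0;1 0 0 0 0 0 0",
)

```text
t: 2.73
eef_pos: [0.4299, 0.1282, 0.2798]
tool_rot: [0.0, 0.999, 0.039, -0.0]
contact_force: [0.1, -1.0, -0.3]
gripper_width: 0.997
```

Run:
```python
from h import *
import pickle
p,r,o=pose(); print(p,r.as_matrix().round(3),o["t"],o["q"].round(2))
w=cam("wrist"); pickle.dump(w,open("w2.pkl","wb")); save("w2.png",w[0]); print(w[3],proj(w[1:],(.479,.128,.118)))
```

```text
[0.42993479 0.1281514  0.27981986] [[ 0.997  0.079 -0.001]
 [ 0.079 -0.997 -0.001]
 [-0.001  0.001 -1.   ]] 2.7333 [ 0.1   0.06 -0.54  1.95  0.04  1.14 -1.95]
[0.5053295  0.13405232 0.44521908] [321.74242146 128.0327547 ]
```

View pics/w2.png

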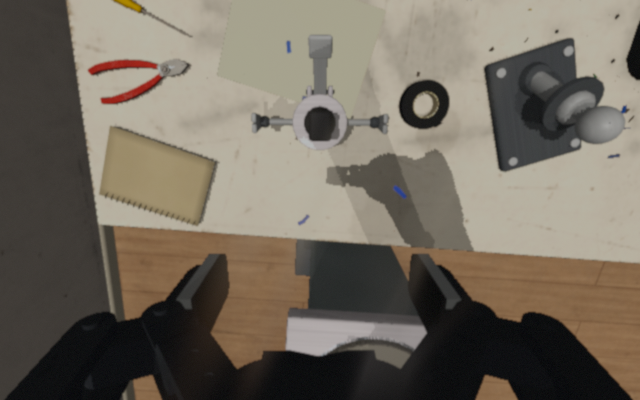

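Run:
```python
from h import *
import pickle
w=pickle.load(open("w2.pkl","rb")); v=w[1:]; w1=pickle.load(open("w1.pkl","rb"))
print("ball",tri(ray(v,(602,125)),ray(w1[1:],(295,106))), tri(ray(v,(602,125)),ray(w1[1:],(295,106)),)[0])
for n,u,z in (("cup",(321,121),.066),("pad",(320,46),.085),("clipL",(258,123),.07),("clipR",(381,123),.07)): print(n,onz(v,u,z).round(4))
save("w2c.png",np.hstack([cv2.resize(w[0][25:155,250:390],None,fx=3.5,fy=3.5,interpolation=cv2.INTER_CUBIC),cv2.resize(w[0][85:165,545:640],None,fx=3.2,fy=455/80,interpolation=cv2.INTER_CUBIC)]))
print(proj(v,(.479,.128,.118)),proj(v,(.479,.128,.072)))
```

```text
ball (array([ 0.50447533, -0.16364054,  0.11375711]), [np.float64(4.80900834441665e-05), np.float64(4.8090083444244484e-05)]) [ 0.50447533 -0.16364054  0.11375711]
cup [0.4829 0.1286 0.066 ]
pad [0.5606 0.1361 0.085 ]
clipL [0.4751 0.2025 0.07  ]
clipR [0.4864 0.0579 0.07  ]
[321.74242146 128.0327547 ] [321.27643319 124.76468567]
```

View pics/w2c.png

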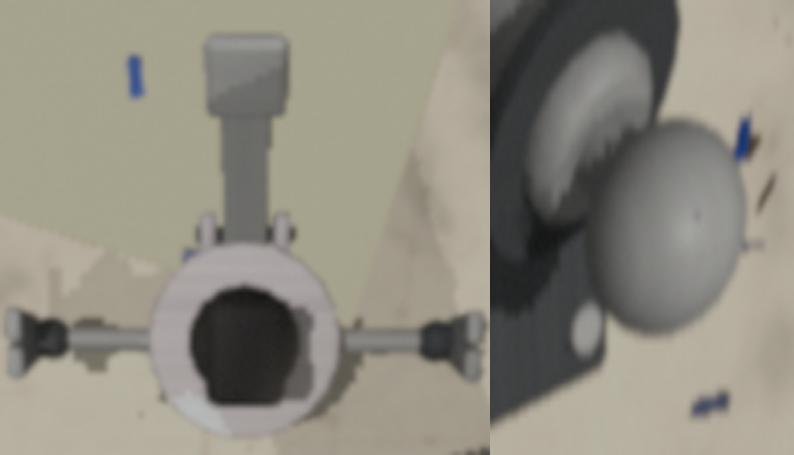

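Run:
```python
from h import *
import pickle
w=pickle.load(open("w2.pkl","rb")); v=w[1:]
c=onz(v,(320,122.1),.066); print("cup",c)
print("near top edge",onz(v,(309.1,140.7),.118),onz(v,(329.4,140.7),.118), "pad",onz(v,(320.6,46.4),.085))
a=onz(v,(250+65/3.5,25+339/3.5),.05);b=onz(v,(250+425/3.5,25+339/3.5),.05);print(a,b,np.degrees(np.arctan2(a[1]-b[1],a[0]-b[0]))-90)
plan((.4805,.128,.16),toolR(np.radians(4.5)))
```

```text
cup [0.48154308 0.12966755 0.066     ]
near top edge [0.4650555 0.1401224 0.118    ] [0.4667057  0.11896602 0.118     ] pad [0.56031622 0.13544499 0.085     ]
[0.47586798 0.1930858  0.05      ] [0.48579735 0.06590136 0.05      ] 4.464065387948196
t 2.7833 pos [0.43   0.1279 0.2799] rv deg [ 0.03  0.03 -0.05] tool delta cm [ 5.04  0.37 11.99] F [-0.2 -0.7 -0.7] w 0.998
```

Call:
move_arm(
  commands="1 1.3 0.05 1.5 0 0 0;1 1.3 0.05 1.5 0 0 0;1 1.3 0.05 1.5 0 0 0;1 1.25 0.05 1.5 0 0 0;1 0 0 2.5 0 0 0;1 0 0 2.5 0 0 0;1 0 0 2.5 0 0 0;1 0 0 2.5 0 0 0;1 0 0 2 0 0 0;1 0 0 1.2 0 0 0;1 0 0 0.5 0 0 0;1 0 0 0 0 0 0",
)

```text
t: 3.78
eef_pos: [0.4807, 0.1309, 0.0824]
tool_rot: [0.0, 0.999, 0.04, -0.001]
contact_force: [-0.3, 0.4, 0.9]
gripper_width: 1.001
```

Run:
```python
from h import *
plan((.4815,.1298,.077),toolR(np.radians(4.5)))
w=cam("wrist"); save("w3.png",w[0])
```

```text
t 3.7833 pos [0.4807 0.1309 0.0824] rv deg [0.04 0.09 0.04] tool delta cm [0.07 0.12 0.54] F [-0.3  0.4  0.9] w 1.001
```

View pics/w3.png

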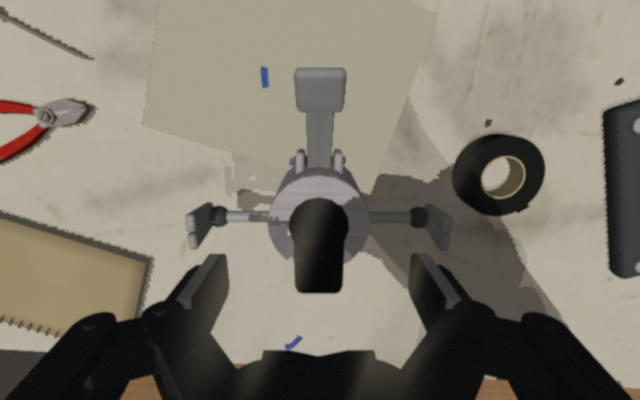

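Call:
move_arm(
  commands="1 0.05 0.1 0.4 0 0 0;1 0 0 0 0 0 0;0 0 0 0 0 0 0;0 0 0 0 0 0 0;0 0 0 0 0 0 0;0 0 0 0 0 0 0;0 0 0 0 0 0 0;0 0 0 0 0 0 0;0 0 0 0 0 0 0;0 0 0 0 0 0 0",
  force=60,
)

```text
t: 4.67
eef_pos: [0.4817, 0.131, 0.0795]
tool_rot: [0.0, 0.999, 0.04, 0.0]
contact_force: [-0.8, -1.3, 5.7]
gripper_width: 0.263
```

Run:
```python
from h import *
plan((.4815,.1298,.077),toolR(np.radians(4.5)))
```

```text
t 4.6667 pos [0.4817 0.131  0.0795] rv deg [ 0.02 -0.03  0.11] tool delta cm [-0.03  0.11  0.25] F [-0.8 -1.3  5.7] w 0.263
```

Call:
move_arm(
  commands="0 0 0 -0.7 0 0 0;0 0 0 -1.5 0 0 0;0 0 0 -1.8 0 0 0;0 0 0 -2 0 0 0;0 -0.5 2 -0.9 0 0 0;0 -0.5 2 -0.9 0 0 0;0 -0.5 2 -0.9 0 0 0;0 -0.5 2 -0.9 0 0 0;0 -0.5 2 -0.9 0 0 0;0 -0.5 2 -0.9 0 0 0;0 -0.3 1.9 -0.6 0 0 0;0 0 0 0 0 0 0",
)

```text
t: 5.67
eef_pos: [0.459, -0.0145, 0.1996]
tool_rot: [0.001, 0.999, 0.038, -0.0]
contact_force: [-0.4, -1.0, -4.5]
gripper_width: 0.266
```

Call:
move_arm(
  commands="0 0 0 0 0 0 0;0 0 0 0 0 0 0;0 0 0 0 0 0 0",
)

```text
t: 5.92
eef_pos: [0.4593, -0.0091, 0.1986]
tool_rot: [-0.0, 0.999, 0.041, -0.001]
contact_force: [-0.1, 1.2, -5.2]
gripper_width: 0.262
```

Run:
```python
from h import *
import pickle
plan((.46,-.01,.2),toolR(np.radians(4.5)))
w=cam("wrist"); pickle.dump(w,open("w4.pkl","wb")); save("w4.png",w[0]); print(proj(w[1:],(.504,-.164,.11)))
```

```text
t 5.9167 pos [ 0.4593 -0.0091  0.1986] rv deg [-0.03  0.06  0.22] tool delta cm [ 0.06  0.1  -0.14] F [-0.1  1.2 -5.2] w 0.262
[509.87052159 156.4419418 ]
```

View pics/w4.png

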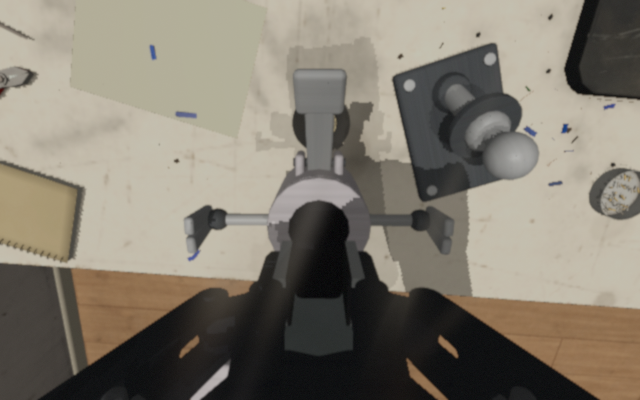

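Run:
```python
from h import *
import pickle
L=lambda n:pickle.load(open(n+".pkl","rb"))
w1,w2,w4=L("w1"),L("w2"),L("w4")
g=cv2.GaussianBlur(cv2.cvtColor(w4[0],cv2.COLOR_RGB2GRAY),(0,0),1)[120:195,475:550]
c=cv2.HoughCircles(cv2.resize(g,None,fx=4,fy=4,interpolation=cv2.INTER_CUBIC),cv2.HOUGH_GRADIENT,1,200,param1=60,param2=12,minRadius=85,maxRadius=130)
if c is not None: print(c[0]/4+[475,120,0])
print(tri(ray(w1[1:],(295.5,106)),ray(w2[1:],(602,125)),ray(w4[1:],(511,156))))
print(onz(w4[1:],(511,156),.11))
h=[onz(w4[1:],u,.016) for u in((409,85),(492,58),(431,190))]
e=h[0]-h[2]; f=h[1]-h[0]; print(np.degrees(np.arctan2(e[1],e[0])),np.degrees(np.arctan2(f[1],f[0]))+90,(h[1]+h[2])/2)
```

```text
[[509.125      154.875       24.72500038]]
(array([ 0.50460913, -0.16394065,  0.11260359]), [np.float64(0.00013723957826355628), np.float64(0.0005517204757759715), np.float64(0.0006555031579901506)])
[ 0.50443522 -0.1648298   0.11      ]
21.9252950805496 22.133006206074242 [ 0.51886055 -0.16019017  0.016     ]
```

```bash
cat >> h.py <<'E'
ball=np.array([.5043,-.1645,.111]); psi=np.radians(22.2); c,s=np.cos(psi),np.sin(psi)
Rs=R.from_matrix(np.array([[.866025*c,s,.5*c],[.866025*s,-c,.5*s],[.5,0,-.866025]])); pz=-Rs.as_matrix()[:,2]
def seat(h,off=.0415): return ball+(off+h)*pz
E
python3 - <<'E'
from h import *
print(seat(.075),seat(0))
plan(seat(.075)+[0,0,.05],Rs,12)
E
```

```text
[ 0.45036802 -0.18650923  0.21189195] [ 0.48508818 -0.1723402   0.14694005]
t 5.9667 pos [ 0.4594 -0.009   0.1987] rv deg [  4.53  29.81 -17.08] tool delta cm [-2.37 17.61 -6.33] F [ 0.  -0.2 -5.1] w 0.26
[-0.2   1.47 -0.53  0.38  2.48 -1.42]
[-0.21  1.46 -0.55  0.38  2.48 -1.42]
[-0.22  1.45 -0.56  0.38  2.48 -1.42]
[-0.23  1.44 -0.58  0.38  2.48 -1.42]
[-0.24  1.43 -0.6   0.38  2.48 -1.42]
[-0.25  1.42 -0.62  0.38  2.48 -1.42]
[-0.26  1.41 -0.64  0.38  2.48 -1.42]
[-0.27  1.4  -0.67  0.38  2.48 -1.42]
[-0.27  1.39 -0.69  0.38  2.48 -1.42]
[-0.28  1.38 -0.71  0.38  2.48 -1.42]
[-0.28  1.36 -0.73  0.38  2.48 -1.42]
[-0.28  1.35 -0.75  0.38  2.48 -1.42]
```

Call:
move_arm(
  commands="0 -0.2 1.5 -0.6 0.4 2.5 -1.4;0 -0.2 1.5 -0.6 0.4 2.5 -1.4;0 -0.2 1.45 -0.6 0.4 2.5 -1.4;0 -0.25 1.45 -0.6 0.4 2.5 -1.4;0 -0.25 1.4 -0.6 0.4 2.5 -1.4;0 -0.25 1.4 -0.6 0.4 2.5 -1.4;0 -0.25 1.4 -0.65 0.4 2.5 -1.4;0 -0.25 1.4 -0.65 0.4 2.5 -1.4;0 -0.3 1.4 -0.7 0.4 2.5 -1.4;0 -0.3 1.4 -0.7 0.4 2.5 -1.4;0 -0.3 1.35 -0.7 0.3 2.4 -1.5;0 -0.3 1.35 -0.7 0.3 2.4 -1.5",
)

```text
t: 6.97
eef_pos: [0.4495, -0.1878, 0.2623]
tool_rot: [-0.05, 0.948, 0.186, 0.255]
contact_force: [-0.5, -0.0, -4.9]
gripper_width: 0.264
```

Call:
move_arm(
  commands="0 0 0 0 0 0 0;0 0 0 0 0 0 0",
)

```text
t: 7.13
eef_pos: [0.4492, -0.1884, 0.2617]
tool_rot: [-0.05, 0.948, 0.184, 0.254]
contact_force: [0.6, 0.1, -4.1]
gripper_width: 0.264
```

Run:
```python
from h import *
plan(seat(.075),Rs); print(bot.get_obs()["q"].round(2))
```

```text
t 7.1333 pos [ 0.4492 -0.1884  0.2617] rv deg [ 0.09  0.02 -0.27] tool delta cm [-2.33 -0.12  4.4 ] F [ 0.6  0.1 -4.1] w 0.264
[ 0.72 -0.02 -0.15  2.18 -0.63  0.76 -0.21]
```

Call:
move_arm(
  commands="0 -0.6 -0.05 1.1 0 0 -0.2;0 -0.6 -0.05 1.1 0 0 0;0 -0.6 0 1.1 0 0 0;0 -0.55 0 1.1 0 0 0;0 0 0 0 0 0 0;0 0 0 0 0 0 0;0 0 0 0 0 0 0",
)

```text
t: 7.72
eef_pos: [0.4516, -0.186, 0.2131]
tool_rot: [-0.049, 0.948, 0.186, 0.255]
contact_force: [0.3, 0.1, -4.0]
gripper_width: 0.264
```

Run:
```python
from h import *
plan(seat(.075),Rs); plan(seat(.045),Rs)
V=[]
for n,x,y in (("scene",310,120),("top",320,160)):
    i,*v=cam(n); V.append(cv2.resize(i[y:y+110,x:x+110],(400,400),interpolation=cv2.INTER_CUBIC)); print(n,proj(v,ball),proj(v,ball+.037*pz),proj(v,ball+.1*pz))
save("s5.png",np.hstack(V))
```

```text
t 7.7167 pos [ 0.4516 -0.186   0.2131] rv deg [ 0.09 -0.07  0.09] tool delta cm [-0.18  0.    0.04] F [ 0.3  0.1 -4. ] w 0.264
t 7.7167 pos [ 0.4516 -0.186   0.2131] rv deg [ 0.09 -0.07  0.09] tool delta cm [-0.18 -0.    3.04] F [ 0.3  0.1 -4. ] w 0.264
scene [372.57569564 184.82013971] [380.41823743 175.50624851] [394.57446335 158.69415474]
top [370.16344657 214.43440676] [373.71774451 218.18008319] [380.24004268 225.05356957]
```

View pics/s5.png

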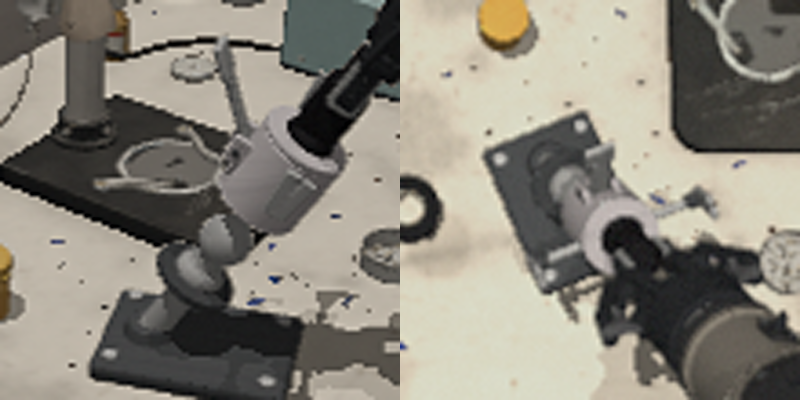

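Call:
move_arm(
  commands="0 -0.2 0 0.5 0 0 0;0 0 0 0.6 0 0 0;0 0 0 0.6 0 0 0;0 0 0 0.5 0 0 0;0 0 0 0.4 0 0 0;0 0 0 0.3 0 0 0;0 0 0 0 0 0 0;0 0 0 0 0 0 0",
)

```text
t: 8.48
eef_pos: [0.4629, -0.1818, 0.1862]
tool_rot: [-0.049, 0.948, 0.186, 0.255]
contact_force: [-0.2, 0.9, -3.9]
gripper_width: 0.263
```

Run:
```python
from h import *
plan(seat(.0),Rs); o=bot.get_obs(); print(Rs.inv().apply(o["contact_force"]),o["torque"])
```

```text
t 8.4833 pos [ 0.4629 -0.1818  0.1862] rv deg [ 0.1  -0.05  0.01] tool delta cm [ 0.12 -0.04  4.61] F [-0.2  0.9 -3.9] w 0.263
[-1.81414358 -0.89357153  3.46566705] [-0.47932453  1.07622768  0.02072737]
```

Call:
move_arm(
  commands="0 0.05 0 0.3 0 0 0;0 0.05 0 0.3 0 0 0;0 0 0 0.3 0 0 0;0 0 0 0.3 0 0 0;0 0 0 0.3 0 0 0;0 0 0 0.3 0 0 0;0 0 0 0.2 0 0 0;0 0 0 0 0 0 0;0 0 0 0 0 0 0",
)

```text
t: 9.23
eef_pos: [0.473, -0.1778, 0.1695]
tool_rot: [-0.049, 0.948, 0.186, 0.255]
contact_force: [0.1, -0.9, -5.8]
gripper_width: 0.262
```

Run:
```python
from h import *
plan(seat(.0),Rs); o=bot.get_obs(); print(Rs.inv().apply(o["contact_force"]),o["torque"])
```

```text
t 9.2333 pos [ 0.473  -0.1778  0.1695] rv deg [ 0.11 -0.05  0.01] tool delta cm [ 0.02 -0.05  2.62] F [ 0.1 -0.9 -5.8] w 0.262
[-3.06697748  0.83779049  4.88101798] [-0.45838557  1.08325563  0.02747894]
```

Call:
move_arm(
  commands="0 0 0 0.25 0 0 0;0 0 0 0.25 0 0 0;0 0 0 0.25 0 0 0;0 0 0 0.25 0 0 0;0 0 0 0.2 0 0 0;0 0 0 0.2 0 0 0;0 0 0 0 0 0 0;0 0 0 0 0 0 0",
)

```text
t: 9.9
eef_pos: [0.4795, -0.1751, 0.1574]
tool_rot: [-0.049, 0.948, 0.186, 0.255]
contact_force: [0.1, 0.8, -4.8]
gripper_width: 0.264
```

Run:
```python
from h import *
plan(seat(.0),Rs); o=bot.get_obs(); print(Rs.inv().apply(o["contact_force"]),o["torque"])
```

```text
t 9.9 pos [ 0.4795 -0.1751  0.1574] rv deg [ 0.11 -0.06  0.01] tool delta cm [ 0.01 -0.05  1.22] F [ 0.1  0.8 -4.8] w 0.264
[-2.04642543 -0.6442466   4.38987493] [-0.44538854  1.09239843  0.04463449]
```

Call:
move_arm(
  commands="0 0 0 0.15 0 0 0;0 0 0 0.15 0 0 0;0 0 0 0.15 0 0 0;0 0 0 0.15 0 0 0;0 0 0 0.15 0 0 0;0 0 0 0 0 0 0;0 0 0 0 0 0 0",
)

```text
t: 10.48
eef_pos: [0.483, -0.1737, 0.151]
tool_rot: [-0.049, 0.948, 0.186, 0.255]
contact_force: [-0.3, 0.2, -4.3]
gripper_width: 0.265
```

Run:
```python
from h import *
plan(seat(.0),Rs); o=bot.get_obs(); print(Rs.inv().apply(o["contact_force"]),o["torque"])
```

```text
t 10.4833 pos [ 0.483  -0.1737  0.151 ] rv deg [ 0.12 -0.06  0.02] tool delta cm [ 0.01 -0.05  0.47] F [-0.3  0.2 -4.3] w 0.265
[-2.33974248 -0.31607307  3.62008129] [-0.42206773  1.14338229 -0.01723499]
```

Call:
move_arm(
  commands="0 0 0 0.1 0 0 0;0 0 0 0.1 0 0 0;0 0 0 0.1 0 0 0;0 0 0 0.05 0 0 0;0 0 0 0 0 0 0;0 0 0 0 0 0 0",
)

```text
t: 10.98
eef_pos: [0.4846, -0.1731, 0.148]
tool_rot: [-0.049, 0.948, 0.186, 0.255]
contact_force: [1.0, 0.1, -4.8]
gripper_width: 0.266
```

Run:
```python
from h import *
plan(seat(.0),Rs); o=bot.get_obs(); print(Rs.inv().apply(o["contact_force"]),o["torque"])
```

```text
t 10.9833 pos [ 0.4846 -0.1731  0.148 ] rv deg [ 0.12 -0.06  0.01] tool delta cm [ 0.01 -0.06  0.13] F [ 1.   0.1 -4.8] w 0.266
[-1.53546279  0.25476095  4.67032894] [-0.4548578   1.06010014 -0.00206504]
```

Call:
move_arm(
  commands="0 0 0 0.1 0 0 0;0 0 0 0.05 0 0 0;0 0 0 0.05 0 0 0;0 0 0 0 0 0 0;0 0 0 0 0 0 0",
)

```text
t: 11.4
eef_pos: [0.4856, -0.1728, 0.1462]
tool_rot: [-0.049, 0.948, 0.186, 0.255]
contact_force: [0.2, 0.2, -5.2]
gripper_width: 0.263
```

Run:
```python
from h import *
plan(seat(.0),Rs); o=bot.get_obs(); print(Rs.inv().apply(o["contact_force"]),o["torque"])
```

```text
t 11.4 pos [ 0.4856 -0.1728  0.1462] rv deg [ 0.13 -0.06  0.02] tool delta cm [ 0.01 -0.06 -0.07] F [ 0.2  0.2 -5.2] w 0.263
[-2.35008794 -0.1481661   4.64419022] [-0.46055864  1.13839945 -0.00865052]
```

Call:
move_arm(
  commands="0 0 0 0.05 0 0 0;0 0 0 0.05 0 0 0;0 0 0 0.05 0 0 0;0 0 0 0 0 0 0;0 0 0 0 0 0 0",
)

```text
t: 11.82
eef_pos: [0.4862, -0.1728, 0.1452]
tool_rot: [-0.049, 0.948, 0.186, 0.255]
contact_force: [-3.9, -1.0, -0.0]
gripper_width: 0.26
```

Run:
```python
from h import *
plan(seat(.0),Rs); o=bot.get_obs(); print(Rs.inv().apply(o["contact_force"]),o["torque"])
```

```text
t 11.8167 pos [ 0.4862 -0.1728  0.1452] rv deg [ 0.15 -0.07  0.  ] tool delta cm [ 0.01 -0.08 -0.19] F [-3.9 -1.  -0. ] w 0.26
[-3.44654618 -0.59312288 -1.9813155 ] [-0.30059798  1.33030174  0.16768256]
```

Call:
move_arm(
  commands="0 0 0 0.05 0 0 0;0 0 0 0.05 0 0 0;0 0 0 0 0 0 0;0 0 0 0 0 0 0",
)

```text
t: 12.15
eef_pos: [0.4861, -0.1731, 0.1449]
tool_rot: [-0.049, 0.948, 0.185, 0.255]
contact_force: [-13.4, -1.8, 12.8]
gripper_width: 0.261
```

Run:
```python
from h import *
plan(seat(.0),Rs); o=bot.get_obs(); print(Rs.inv().apply(o["contact_force"]),o["torque"])
V=[]
for n,x,y in (("scene",310,120),("top",320,160)):
    i,*v=cam(n); V.append(cv2.resize(i[y:y+110,x:x+110],(400,400),interpolation=cv2.INTER_CUBIC))
save("s6.png",np.hstack(V))
```

```text
t 12.15 pos [ 0.4861 -0.1731  0.1449] rv deg [ 0.18 -0.08 -0.02] tool delta cm [ 0.04 -0.11 -0.21] F [-13.4  -1.8  12.8] w 0.261
[ -4.95070004  -3.36590672 -17.63154391] [0.0826437  1.87766065 0.57401597]
```

View pics/s6.png

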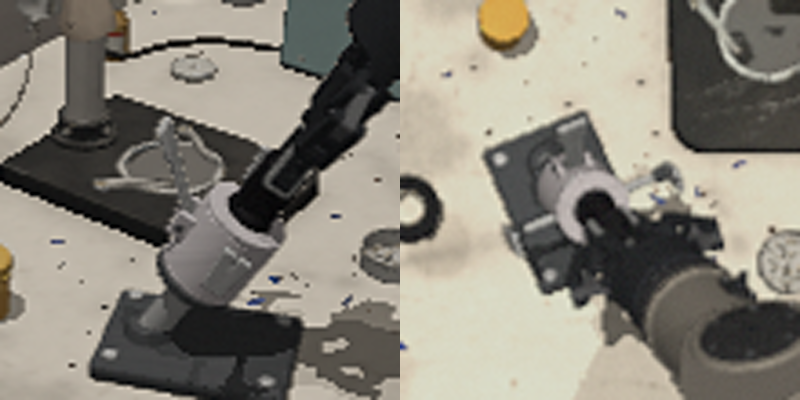

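Call:
move_arm(
  commands="0 0 0 -0.08 0 0 0;0 0 0 0 0 0 0;0.7 0 0 0 0 0 0;0.7 0 0 0 0 0 0;0.7 0 0 0 0 0 0;0.7 0 0 0 0 0 0;0.7 0 0 0 0 0 0;0.7 0 0 0 0 0 0",
)

```text
t: 12.92
eef_pos: [0.4866, -0.1724, 0.1449]
tool_rot: [-0.049, 0.948, 0.186, 0.255]
contact_force: [-0.7, -0.1, -0.6]
gripper_width: 0.7
```

Call:
move_arm(
  commands="0.7 0 0 -0.5 0 0 0;0.7 0 0 -1 0 0 0;0.7 0 0 -1.5 0 0 0;0.7 0 0 -1.5 0 0 0;0.7 0 0 -1.5 0 0 0;0.7 0 0 -1 0 0 0;0 0 0 0 0 0 0;0 0 0 0 0 0 0",
)

```text
t: 13.58
eef_pos: [0.4539, -0.186, 0.2061]
tool_rot: [-0.048, 0.948, 0.186, 0.255]
contact_force: [0.4, 0.9, -0.5]
gripper_width: 0.429
```

Run:
```python
from h import *
import pickle
plan(seat(.068),Rs); 
w=cam("wrist"); pickle.dump(w,open("w7.pkl","wb")); save("w7.png",w[0])
m=ball-.038*pz-.0015*pz; X=Rs.as_matrix()[:,0]
print([proj(w[1:],m+a*X+b*pz).round(1) for a,b in((75e-3,85e-3),(0,66e-3),(0,118e-3))])
```

```text
t 13.5833 pos [ 0.4539 -0.186   0.2061] rv deg [ 0.22 -0.11  0.03] tool delta cm [-0.01 -0.09  0.02] F [ 0.4  0.9 -0.5] w 0.429
[array([316.6, 102. ]), array([316.7, 195.5]), array([316.7, 217.7])]
```

View pics/w7.png

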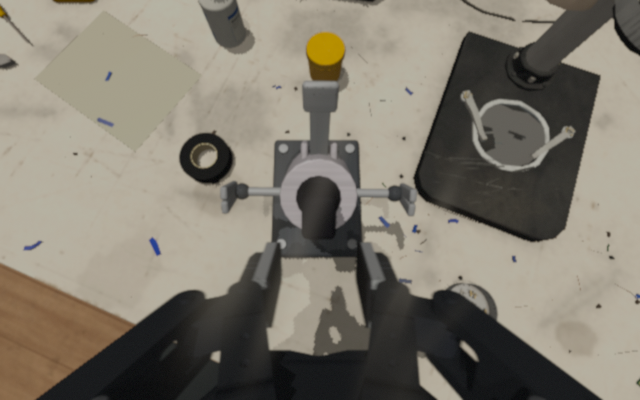

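Call:
move_arm(
  commands="0 1.65 0 0 0 0 0;0 1.65 0 0 0 0 0;0 1.65 0 0 0 0 0;0 1.65 0 0 0 0 0;0 0 0 1.3 0 0 0;0 0 0 1.3 0 0 0;0 0 0 1.3 0 0 0;0 0 0 1.2 0 0 0;0 0 0 0 0 0 0;0 0 0 0 0 0 0;0 0 0 0 0 0 0",
)

```text
t: 14.55
eef_pos: [0.5303, -0.1543, 0.1942]
tool_rot: [-0.049, 0.948, 0.186, 0.254]
contact_force: [0.1, -0.7, -0.3]
gripper_width: 0.003
```

```bash
cat >> h.py <<'E'
def hp():  # TCP in head frame (mm): x, y, height over mouth, force in tool axes
    p,r,o=pose(); d=p-np.array([.4863,-.1729,.1449]); t=Rs.inv().apply(d)*1000
    print("t",round(o["t"],2),"head xyz",t[0].round(1),t[1].round(1),(79.5-t[2]).round(1),"F tool",Rs.inv().apply(o["contact_force"]).round(1),"T",np.array(o["torque"]).round(2),"w",round(o["gripper_width"],3))
E
python3 - <<'E'
from h import *
hp()
w=cam("wrist"); save("w8.png",w[0])
E
```

```text
t 14.55 head xyz 66.0 -0.6 98.3 F tool [-0.3  0.7  0.2] T [-0.18  0.48 -0.  ] w 0.003
```

View pics/w8.png

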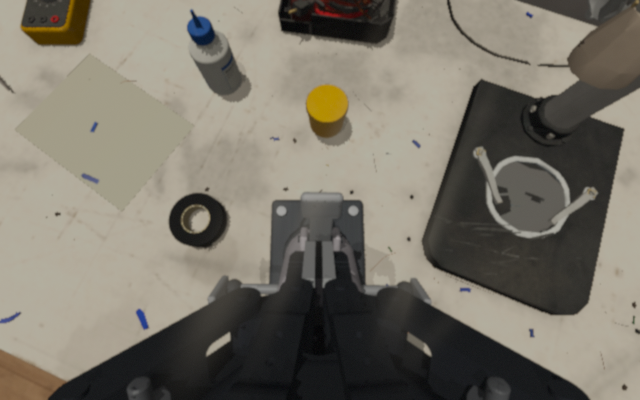

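Call:
move_arm(
  commands="0 0 0.05 0.6 0 0 0;0 0 0 0.6 0 0 0;0 0.35 0 0.5 0 0 0;0 0.35 0 0.5 0 0 0;0 0.35 0 0.5 0 0 0;0 0 0 0 0 0 0",
)

```text
t: 15.1
eef_pos: [0.5525, -0.1453, 0.1758]
tool_rot: [-0.049, 0.948, 0.186, 0.255]
contact_force: [0.2, 0.8, 0.0]
gripper_width: -0.0
```

Run:
```python
from h import *
hp()
```

```text
t 15.1 head xyz 77.6 -0.5 70.4 F tool [ 0.4 -0.7  0.2] T [-0.16  0.48 -0.01] w -0.0
```

Call:
move_arm(
  commands="0 0.25 0.05 0.5 0 0 0;0 0.25 0 0.5 0 0 0;0 0.25 0 0.5 0 0 0;0 0.2 0 0.5 0 0 0;0 0.2 0 0.5 0 0 0;0 0.2 0 0.4 0 0 0;0 0 0 0 0 0 0;0 0 0 0 0 0 0",
)

```text
t: 15.77
eef_pos: [0.5759, -0.1366, 0.1574]
tool_rot: [-0.049, 0.948, 0.186, 0.254]
contact_force: [0.0, 0.1, -0.6]
gripper_width: 0.001
```

Run:
```python
from h import *
hp()
```

```text
t 15.77 head xyz 89.9 0.2 42.0 F tool [-0.2 -0.1  0.5] T [-0.23  0.51  0.03] w 0.001
```

Call:
move_arm(
  commands="0 0.1 0 0.2 0 0 0;0 0 0 0.15 0 0 0;0 0 0 0.1 0 0 0;0 0 0 0 0 0 0;0 0 0 0 0 0 0",
)

```text
t: 16.18
eef_pos: [0.5789, -0.1358, 0.1545]
tool_rot: [-0.049, 0.948, 0.186, 0.255]
contact_force: [-0.5, 0.1, -0.1]
gripper_width: -0.003
```

Run:
```python
from h import *
hp()
```

```text
t 16.18 head xyz 91.1 0.6 37.9 F tool [-0.4 -0.3 -0.2] T [-0.2   0.45  0.03] w -0.003
```

Call:
move_arm(
  commands="0 0 0 0.1 0 0 0;0 0 0 0.1 0 0 0;0 0 0 0 0 0 0;0 0 0 0 0 0 0",
)

```text
t: 16.52
eef_pos: [0.5799, -0.1355, 0.1527]
tool_rot: [-0.049, 0.948, 0.186, 0.255]
contact_force: [-0.1, 1.3, 0.3]
gripper_width: -0.006
```

Run:
```python
from h import *
hp()
```

```text
t 16.52 head xyz 91.2 0.7 35.9 F tool [ 0.5 -1.3 -0. ] T [-0.2   0.49  0.03] w -0.006
```

Call:
move_arm(
  commands="0 0 0 0.1 0 0 0;0 0 0 0.1 0 0 0;0 0 0 0 0 0 0;0 0 0 0 0 0 0",
)

```text
t: 16.85
eef_pos: [0.5807, -0.135, 0.1509]
tool_rot: [-0.049, 0.948, 0.186, 0.255]
contact_force: [-0.2, 0.9, 0.1]
gripper_width: 0.002
```

Run:
```python
from h import *
hp()
i,*v=cam("top"); i2,*v2=cam("scene"); save("t9.png",i)
w=cam("wrist"); save("w9.png",w[0])
```

```text
t 16.85 head xyz 91.1 0.6 33.8 F tool [ 0.2 -1.  -0. ] T [-0.16  0.47 -0.08] w 0.002
```

Run:
```python
from h import *
i=cv2.imread("pics/w9.png"); j=cv2.imread("pics/w8.png")
from h import cam
w=cam("wrist"); v=w[1:]
O=np.array([.4863,-.1729,.1449])+Rs.apply([0,0,.0795]); M=Rs.as_matrix()
hd=lambda x,y,z: proj(v,O+(M@np.array([x,y,-z]))/1000).round(0)
for a in ((98,0,37),(111,13,37),(111,-13,37),(85,13,37),(75,0,85),(84,13,94),(84,-13,94),(91,11,34),(102,0,34)): print(a,hd(*a))
g=cv2.cvtColor(i,cv2.COLOR_BGR2GRAY)[130:270:4,260:380:3]
for k,r in enumerate(g): print(130+4*k,"".join(" .:-=+*#%@"[min(9,x//26)] for x in r))
hs=cv2.cvtColor(i,cv2.COLOR_BGR2HSV)
```

```text
(98, 0, 37) [317. 228.]
(111, 13, 37) [341. 206.]
(111, -13, 37) [294. 206.]
(85, 13, 37) [340. 248.]
(75, 0, 85) [317. 318.]
(84, 13, 94) [349. 314.]
(84, -13, 94) [285. 314.]
(91, 11, 34) [336. 237.]
(102, 0, 34) [317. 219.]
130 **************++++++++++++++++++******+*
134 **************++++++++++++++++++*******+
138 **************+=++++++++++++++=*********
142 ***************-+++++++++++++==*********
146 ***************+:=++++++++++=:-+********
150 ****************-:-=++++++=-:--=********
154 ****************+::::------::-==+*******
158 *************++**-::::----::-===+*******
162 **********++++****-::------===-=********
166 *=+=******+++++****=----========********
170 **+******+:+++******==========+*********
174 **********************+=====+***********
178 ****************************************
182 ****************************************
186 ****************************************
190 ****************************************
194 ****************************************
198 ****************************************
202 ****************************************
206 ****************************************
210 ****************************************
214 ****************************************
218 ****************************************
222 ****************************************
226 ******-=*****===============+***********
230 ******+*****++++++++++++++++=**+:+******
234 ************==+++++++++++++=-+**+*******
238 ************================-+**********
242 **+----------=====-..---====--------+***
246 *=--::::-----=====-..----===-::::::::***
250 *---==:-------===--..----:--::::--:::+**
254 *--+**+:--:::::---- .----  ...:=++=::+++
258 *--+**+::::::::----  ----. . .:=++=:.+++
262 *::---:::::::::----  ----.....:::::::+++
266 *::::::::::::::----  ----......:::::.+++
```

Run:
```python
import cv2,numpy as np
for n in ("w8","w9"):
    g=cv2.cvtColor(cv2.imread(f"pics/{n}.png"),cv2.COLOR_BGR2GRAY)[190:310:3,270:372:1]
    print(n)
    for k,r in enumerate(g[:, ::1]): print(190+3*k,"".join("0123456789ABCDEFGHIJKLMNOPQRSTUVWXYZ"[x//8] for x in r[::1]))
```

```text
w8
190 KKKKKLLLLLLLKHFDEHJKLLLLLLLLLLLLLLLLLLLLLLLLLKLKKJHGIKKLLLLLLLLLLLLLLLLLLLKKKKKJGFEHJKKKKKKKKKLLLLLLLL
193 KKKKKLLLLLLLLLLLLLLLLLLLLLLLLLLKIGGGGGGGGGGGGGGGGFGGGGGGGGGGGGGGGFFFFFGHJKKKKKJHC9CGJKKKKKKKKLLLLLLLLL
196 KKKKKKKLLLLLLLLLLLLLLLLLLLLLLKIGHIIJJJJJJIIIIIIIIIIIIIIIIIIIIIIIIIIIIHGFFHJKKKKKKKKKKKKKKKKKKKLLLLLLLL
199 KKKKJIHHHHHHHHHHHHHHHHHHHHHHHGFEFGGHHHHHHHHHHHHGHHHHHGGGGGGGGGGGGGGGGFFDCDGHHHHHHHHHHHHHHIJKKLLLLLLLLL
202 KJFBAAAA99999999999998999988999ABBCCCCDCDDDDDDDDDDDCCCCBCCCCBBBBBBBBBAA88777777777777777777AGJLLLLLLLL
205 JGB9AAAABCDCCBA999999999999999AABBBBBCCCCCCCBCCCCCBBBBBBBBAAAAAAAAAA9987788888889BCCBA8887779FJKLLLLLL
208 JGB9AACGJKKKJJIFB9999999999999AABBBBBBCCBCCCCCBBBBBBBBBAAAAAAAAAAA999987788888CGIJJJIIHEA7779FJKKLLLLL
211 JGB9ABFJKKKKKKJID9999999999999AABBBBBBBBBCCBCBBBBBBBBBAAAAAAAAAAAAA99887788889EIJJJJJJIHC8768EJKKKKKLL
214 IEA99AADGIJJIHFB89999999999999AAABBBBBBBBBBBBBBBBBBAAAAAAAAAA999A99998777887778AEGIIHGEA77768DIKKKKKKK
217 IEA999A99999999999999999999999AAAAAAABBBBBBBBBBBAAAAAAAAAAAAAAA999998777788788888778888888778EJKKKKKKL
220 ID999999999999999999999
[... 6765 characters left out ...]
123334343333233332333333434333333333333333333333343456668D
292 99888776666666666655555454443333333333333222223333343322332333332333333333333333333333333333333444567C
295 555556666666666655555544444333333333333332211122223333223333333332333332333333333333333333322333344459
298 555556666666655555444444433333333333333321111122233433222333333333333333333333333333333333333333344444
301 555555556565555544444443433333333332233222121122234332222333333333223323333333323323333333333333333433
304 555555555555555444443333333333333222322221111222333322222233323333223232323333233223333333333333333334
307 555555555555544444443333333232333222222221111111111122222223333332232222333223323233233332333333333434
```

Call:
move_arm(
  commands="0 0.1 -0.05 0.2 0 0 0;0 0.1 0 0.2 0 0 0;0 0.1 0 0.2 0 0 0;0 0 0 0.2 0 0 0;0 0 0 0 0 0 0;0 0 0 0 0 0 0",
)

```text
t: 17.55
eef_pos: [0.5869, -0.1318, 0.1455]
tool_rot: [-0.049, 0.948, 0.186, 0.255]
contact_force: [0.2, -0.3, -0.4]
gripper_width: 0.001
```

```bash
cat >> h.py <<'E'
def asc(n,r0,r1,c0,c1,rs=3,cs=2):
    w=cam("wrist"); save(n,w[0]); g=cv2.cvtColor(w[0],cv2.COLOR_RGB2GRAY)[r0:r1:rs,c0:c1:cs]
    for k,r in enumerate(g): print(r0+rs*k,"".join("0123456789ABCDEFGHIJKLMNOPQRSTUVWXYZ"[x//8] for x in r))
E
python3 - <<'E'
from h import *
hp(); asc("w10.png",190,250,280,360)
E
```

```text
t 17.55 head xyz 94.4 -0.0 25.7 F tool [-0.1  0.3  0.4] T [-0.22  0.47 -0.03] w 0.001
190 KKKKKKKKKKKLKKKKKKKKKKKKKLLLLLLLLLLLLLLK
193 KKKKLLLKKKLLLLKKKKKKKKKLLLLLLLLLLLKLLLLL
196 KKKLLLLLKLLLLLLKKLKLLLLLLLLLLKKLLLLLLLLL
199 KKKLLLLLLLLLLLLKLLLKLLKKKKLLLKKKLLLLLLLL
202 KKLLLLKLLLLLLLLKLKKKKKKKKKLLLLLLLLLLLLLL
205 KKLLLLLLLLLKLLLKKKKKKKLKIJLLLLLLLLLLLLLL
208 KLLLLLLLLKKKLKKKKKKKLLLLLLLLLLLLLLLKLKLK
211 LLLLLLLLLLKKKLLKKKLKLKLLLLLLLLLLLLLLLKKK
214 LLLLLLLLLLKKKKKKKKKKLKLLLLLLLLLLLLLLLKKK
217 LLLLLLLLLLKKKKKKKKKKKKLLLLLLLLLLLLLKKKLL
220 LLLLLLLLKKKKKKKKKKKKKKKLLLLLLKLKKKKKKLLL
223 KKLLLLKKKKKKKKKKKKKKKKKLKKKKKKKKKKKKKKKK
226 LLLLKKKKKKJIIIIIIIIIHGGGGGHHHHHHJKKKKKKK
229 LLLLKKKKKHFGGGGGGGGGGGGGGGGGGGGFDHKKKKKK
232 CJLLKKKKJGHHHHHHHHHHHHHHIIIIIIIHGEJKKJKK
235 GKKKKLKKJFGGGGGGGGGGGGHGHGGGGGGGECIKJJGF
238 LKKKKKKKJFFGFGGGFFFFFFEFFFFFFFFFCBJKJH68
241 KKKKKKKKJEFGFEDDDC999BCCCCEFFFFECCJKJKJJ
244 KKKKKKKKJEFFFDDDCC644ACCCCDFFFFECCJKKJJJ
247 JJJIJJIIHEFFEDDCCB5339CCCCCDFEEECBHHHGGG
```

Call:
move_arm(
  commands="0 0 0 0.15 0 0 0;0 0 0 0.15 0 0 0;0 0 0 0.15 0 0 0;0 0 0 0 0 0 0;0 0 0 0 0 0 0",
)

```text
t: 18.02
eef_pos: [0.5887, -0.1313, 0.1415]
tool_rot: [-0.049, 0.948, 0.186, 0.255]
contact_force: [0.3, 0.3, -0.3]
gripper_width: -0.001
```

Run:
```python
from h import *
hp()
```

```text
t 18.02 head xyz 94.0 0.2 21.3 F tool [ 0.2 -0.2  0.5] T [-0.21  0.53  0.05] w -0.001
```

Call:
move_arm(
  commands="0 0 0 0.1 0 0 0;0 0 0 0.1 0 0 0;0 0 0 0 0 0 0;0 0 0 0 0 0 0",
)

```text
t: 18.35
eef_pos: [0.5897, -0.1309, 0.1398]
tool_rot: [-0.049, 0.948, 0.186, 0.255]
contact_force: [-0.3, 0.1, 0.6]
gripper_width: 0.003
```

Run:
```python
from h import *
hp(); asc("w11.png",215,250,280,360)
v=cam("wrist")[1:]
O=np.array([.4863,-.1729,.1449])+Rs.apply([0,0,.0795]); M=Rs.as_matrix()
for a in ((111,0,37),(111,0,41),(110.5,0,45),(111,13,37),(111,-13,37),(110,0,50),(108,0,58)): print(a,proj(v,O+(M@np.array([a[0],a[1],-a[2]]))/1000).round(1))
```

```text
t 18.35 head xyz 94.1 0.2 19.3 F tool [ 0.1 -0.2 -0.6] T [-0.23  0.53 -0.04] w 0.003
215 LLLLLLLLLKKKKKKKKKKKKKLLLLLLLLLLLLLLKKKK
218 KLLLLLLLLLKKKKKKKKKKKKLLLLLLLLLLLLLLKKKK
221 KLLLLLLKLKKKKKKKKKKKKKKLLLKKKLLKKLKKKKLK
224 KKLLLLKKKKKJIIJJJJJJJHIIIJIIIIJJKKKKKKLL
227 LLKKKKKKKHGGGGGGGGGGGGGGFFFGGGFFEIKKKKKK
230 KLLKKKKKIFHHHHHHHHHHHHHHHHHHHHHHFEJKKKKK
233 HKKKKKKKHFGGHHHHGGHGGGGGGGGGGGGGECJKKKKK
236 CKLKKKKKHFGGGGGFGGGGFGGFGFFFFFFFDCJKKJJJ
239 KKKKKKKKIFGGGGGGFFFFFFFFFFFFFFFFDCJKKI95
242 KLKKKKKKIFFGFDDDDC755ACCCCDEFFFECDKKJJGF
245 KKKKKKKKIFFGFDDDCB6449CCCCCEFFFECDJKJJII
248 KKKKKKKKIFFGEDDDCB5339CCCCBADFFECDIJJIHH
(111, 0, 37) [318.1 220.6]
(111, 0, 41) [318.1 223.5]
(110.5, 0, 45) [318.1 227.5]
(111, 13, 37) [343.4 220.6]
(111, -13, 37) [292.7 220.6]
(110, 0, 50) [318.1 232.6]
(108, 0, 58) [318.2 243.9]
```

Call:
move_arm(
  commands="0 0 0 0.1 0 0 0;0 0 0 0.1 0 0 0;0 0 0 0.1 0 0 0;0 0 0 0 0 0 0;0 0 0 0 0 0 0",
)

```text
t: 18.87
eef_pos: [0.5911, -0.1303, 0.1373]
tool_rot: [-0.049, 0.948, 0.186, 0.255]
contact_force: [0.5, 0.1, 0.6]
gripper_width: -0.002
```

Run:
```python
from h import *
hp()
```

```text
t 18.87 head xyz 94.2 0.2 16.3 F tool [ 0.8  0.1 -0.3] T [-0.22  0.51  0.07] w -0.002
```

Call:
move_arm(
  commands="0 0 0 0.1 0 0 0;0 0 0 0.1 0 0 0;0 0 0 0 0 0 0;0 0 0 0 0 0 0",
)

```text
t: 19.2
eef_pos: [0.592, -0.1299, 0.1355]
tool_rot: [-0.049, 0.948, 0.186, 0.255]
contact_force: [-0.4, 0.9, 0.7]
gripper_width: 0.0
```

Run:
```python
from h import *
hp(); asc("w12.png",209,250,280,360)
v=cam("wrist")[1:]
O=np.array([.4863,-.1729,.1449])+Rs.apply([0,0,.0795]); M=Rs.as_matrix()
for a in ((111,0,37),(111,0,41),(111,0,33),(111,13,37),(111,-13,37)): print(a,proj(v,O+(M@np.array([a[0],a[1],-a[2]]))/1000).round(1))
```

```text
t 19.2 head xyz 94.1 0.2 14.3 F tool [ 0.3 -0.9 -0.7] T [-0.16  0.53 -0.04] w 0.0
209 KKKKKLKKKLLKKLKKKKKKKKLKKKLLLLLLLLLKKKLL
212 KKLKLLLKKKKKKKKKKKKKKLLLLLLLKKLLLLLKKKKK
215 LLLLLLLLKKKKKKKKKKKKKLLLLLLLLLLLLLLLKKKK
218 LLLLLLLLLKKKKKKKKKKKKKLKLLLLLLLLLLLLLKKK
221 KLLKLLLLKKKKKKKKKKKKKKKKKKKLLLLLLLLLKKKL
224 LKLLLLLKKKJIIIIIIIIIIHHHHHHHHHHJKKKKKKKK
227 KKLLKKKKKGGGGGGGGGGGGGGGGFGGGGGFEIKKKKKK
230 KLLKKKKKIGHHHHHHHHHHHHHHHHHHHHHGFDJKKKKK
233 KLLKKKKKHFGHHHGGHGGGGGGGGGGGGGGGDCJKKKKK
236 IKKKKKKKHFGHGHGGGGGGGGGGGGGGGGGFDCJKKJJK
239 IKKKKKKKHFGGGGGGGGGGFGGGFGGGGGGFDDJKKJIF
242 KKKKKKKKHFGGFDDDDC755ACCCCEFFFFFDDKKKJB5
245 KKKKKKKKIFFGFDDDCB644ACCCCCFFFFFDDJKJJHH
248 KKKKKKKKIFFFFDDCCB5339CCCCBBEFFFDDIJJIHH
(111, 0, 37) [318.  224.4]
(111, 0, 41) [318.  227.5]
(111, 0, 33) [318.  221.4]
(111, 13, 37) [344.1 224.3]
(111, -13, 37) [291.8 224.4]
```

Call:
move_arm(
  commands="0 0 0 0.1 0 0 0;0 0 0 0.05 0 0 0;0 0 0 0 0 0 0;0 0 0 0 0 0 0",
)

```text
t: 19.63
eef_pos: [0.5929, -0.1298, 0.1346]
tool_rot: [-0.049, 0.948, 0.186, 0.255]
contact_force: [-1.8, -0.3, 2.9]
gripper_width: -0.001
```

Run:
```python
from h import *
hp()
```

```text
t 19.63 head xyz 94.4 0.4 13.1 F tool [-0.1 -0.4 -3.4] T [-0.08  0.47  0.09] w -0.001
```

Force is rising at the hard stop; press a little more.

Call:
move_arm(
  commands="0 0 0 0.05 0 0 0;0 0 0 0.05 0 0 0;0 0 0 0 0 0 0;0 0 0 0 0 0 0",
)

```text
t: 19.97
eef_pos: [0.5938, -0.1295, 0.1339]
tool_rot: [-0.049, 0.948, 0.186, 0.255]
contact_force: [-0.7, -0.3, 4.5]
gripper_width: 0.003
```

Run:
```python
from h import *
hp()
```

```text
t 19.97 head xyz 94.9 0.4 12.1 F tool [ 1.6  0.  -4.3] T [0.08 0.1  0.09] w 0.003
```

Call:
move_arm(
  commands="0 0 0 0.05 0 0 0;0 0 0 0.05 0 0 0;0 0 0 0.05 0 0 0;0 0 0 0 0 0 0;0 0 0 0 0 0 0",
)

```text
t: 20.38
eef_pos: [0.595, -0.1291, 0.1331]
tool_rot: [-0.048, 0.947, 0.186, 0.256]
contact_force: [-0.3, -0.1, 6.5]
gripper_width: 0.002
```

Run:
```python
from h import *
hp(); asc("w13.png",209,250,280,360)
v=cam("wrist")[1:]
O=np.array([.4863,-.1729,.1449])+Rs.apply([0,0,.0795]); M=Rs.as_matrix()
for a in ((111,0,37),(111,0,41),(111,0,33),(111,13,37),(111,-13,37)): print(a,proj(v,O+(M@np.array([a[0],a[1],-a[2]]))/1000).round(1))
```

```text
t 20.38 head xyz 95.6 0.6 10.7 F tool [ 2.9 -0.  -5.8] T [ 0.09 -0.17  0.06] w 0.002
209 KKKLKKKKKKKKKKKKKKKKKKKKIKLLKKKKKKLLKKLK
212 KKKKKKKKKKKKKKKKKKKKKKLKKKLLLLLLLLKKLKKK
215 KLLKKKLKKKKKKKKKKKKKKKLLLLLLKLLLLLLKKKKK
218 KKLLLLLLKKKKKKKKKKKKKKLLLLLLLLLLLLLLKKKK
221 LLLLLLLLKKKKKKKKKKKKKKKLLKLKLLLLLLLKKKKK
224 LLKKLKLLKKIHGGGHHHHHHGGHHGHGHIHHKLLKKKKK
227 KKKLLLKKKGGGGGGGGGGGGGGGGGGGGGGFEIKKKKKK
230 KKKKKKKKJGHHHHHHHHHHHHHHHHHHHHHGEDJKKKKK
233 KKKKKKKKIFGHHHHHHHGGGGGGGGGGGGGFDDJKKKKK
236 KLKKKKKKHFGHHHHHGGGGGGGGGGGGGGGFDDJKKKKK
239 KKKKKKKKHFGHGGGGGGGGGGGGGGGGGGGFDDKKKJJJ
242 KKKKKKKKHFGGGDDDDB755ACCCCDFGGGFDEKKJJIF
245 KKKKKKKKHFGGFDDCCB644ACCCCCFGGGFDEKKKJA5
248 KKKKKKKKHFGGFDDCCB5339CCCCBCFGFFDEIJJHGF
(111, 0, 37) [317.2 230. ]
(111, 0, 41) [317.2 233.3]
(111, 0, 33) [317.2 226.9]
(111, 13, 37) [343.9 230. ]
(111, -13, 37) [290.5 230. ]
```

Call:
move_arm(
  commands="0 0 0 -0.3 0 0 0;0 0 0 -0.5 0 0 0;0 0 0 -1.5 0 0 0;0 0 0 -2.5 0 0 0;0 0 0 -3 0 0 0;0 0 0 -3 0 0 0;0 0 0 -3 0 0 0;0 -3.1 0 0 0 0 0;0 -3.1 0 0 0 0 0;0 -3.1 0 0 0 0 0;0 0 0 0 0 0 0;0 0 0 0 0 0 0",
)

```text
t: 21.48
eef_pos: [0.4533, -0.1859, 0.204]
tool_rot: [-0.049, 0.948, 0.184, 0.254]
contact_force: [-0.6, -0.5, 0.2]
gripper_width: 0.002
```

Run:
```python
from h import *
import pickle
hp(); plan((.4539,-.186,.2061),Rs)
w=cam("wrist"); save("w14.png",w[0]); pickle.dump(w,open("w14.pkl","wb")); v=w[1:]
O=np.array([.4863,-.1729,.1449])+Rs.apply([0,0,.0795]); M=Rs.as_matrix()
for a in ((98,0,37),(111,13,37),(111,-13,37),(85,13,37),(0,0,66),(0,33,66),(0,-33,66),(33,0,66),(-16,12,118),(75,0,85)): print(a,proj(v,O+(M@np.array([a[0],a[1],-a[2]]))/1000).round(1))
g=cv2.cvtColor(w[0],cv2.COLOR_RGB2GRAY)[60:250:4,215:420:3]
for k,r in enumerate(g): print(60+4*k,"".join("0123456789ABCDEFGHIJKLMNOPQRSTUVWXYZ"[x//8] for x in r))
```

```text
t 21.48 head xyz -1.2 -0.4 148.4 F tool [-0.5  0.2 -0.6] T [-0.2   0.45  0.01] w 0.002
t 21.4833 pos [ 0.4533 -0.1859  0.204 ] rv deg [ 0.1   0.04 -0.2 ] tool delta cm [ 0.15  0.03 -0.16] F [-0.6 -0.5  0.2] w 0.002
(98, 0, 37) [318.  71.]
(111, 13, 37) [333.8  53.8]
(111, -13, 37) [302.   53.9]
(85, 13, 37) [333.4  87.5]
(0, 0, 66) [318.5 194.1]
(0, 33, 66) [358.  193.9]
(0, -33, 66) [279.  194.3]
(33, 0, 66) [318.3 154.7]
(-16, 12, 118) [336.2 237.8]
(75, 0, 85) [318.2  99.9]
60 LLLLLLLLLLLLKKLLLLLLLLLLLLLLLLIIIIIIIHHHC78KKKKKLLKKLKKLLLLLLLLLLLLLL
64 LLLLLLKLLLLLLLLLLLLLLLLLLLLLLLHHIIIHHHHHB78ILLLLLLLLLKLLLLLLLLLLLLLLL
68 LLLLLLLLLLLLLLLLLKLLLLLLLLLLLLHHIHHHHHHHB6ABJLLLLLLLLLLLLLLLLLLLLLLLL
72 LLLLLLLLLLLLLLKLLLLLLLLLLLLLKKHHHHHHHHHHB79CELLLLLKKLLKLLLLLLLLLLLLLL
76 LLLLKLLLLLLLLKKLLLLLLLLKKKKKKKGHHHHHHHHGB7BDDKLLLLLLKKLLLLLLLLLLLLLKL
80 LLLKKKKLLKJKKKKLLLLLLLLKKKKJIJGGHHHHGHHGCDDDDKLLLLLLKKLLLLLLLLLLLLLLL
84 LKJKJJJKKKJKKLKKLLLIEGIKLKKHJJGGGGGGGGGGCDDDHLLLLLLKLLLLLLLLLLLLJLLLL
88 KKJIIIIJKJJJJKJKKLLLLKLLLKKCJJIDDHGGGGDACDFKLKLLLLLLLLLLLLLLLLLKCEKLL
92 JIJJJIIJJJJJJJIJKKLLLLLLLLKKKKK
[... 2223 characters left out ...]
554322CDIJJA44FLLLLLLLJKLLLLLKEEIL
216 KKKKKLKKKKKKKKKKKJKH8999BIJIIB67766544322BCDIB444DLLLLLCBJKLKLLLLLLLL
220 LLLLLLKLLLKKKKKKKKKG666668IJJB77765543323CCC74444BLLLLLLBBKKKFJLLLLLK
224 LLLLLLLLLLKKKLLLLLKG6666667CHB77765443323C95444447HHGHHGHBADDDILLLK8J
228 LLLLLLLLLLLLLLLLLLKE6689999AA877654433221444444446DDDEDDDDDDDDDKLLH8E
232 LLLLLLLLLLLLLLLLLLKE6799999AA876654332222444444446FLLLLLLLIFGDDFLLKJG
236 LLLLLLLLLLLLLLLLLLLD67A9999AAA86544322223334445446ELLLLLLLLLLFDDKLLLK
240 LLLLLLLLLLLLLLLLLLLC6IKJAAAAAAAA9754666433334ABA56ILLLLLLLLLLIDFLLLLK
244 LLLLLLLLLLLLLLLLLLLC7JKKAAAAAACCCB44CCC93333399867IKLLLLLLLLLKDELLLLK
248 LLLLLLLLLLLLLLLLLLLC9ABAAAAA99CCCB33CCCA3333334577IJJJKLLLLLLLHJLLLIK
```

Call:
move_arm(
  commands="0 1 -2.6 -0.5 0 0 0;0 1 -2.6 -0.5 0 0 0;0 1 -2.6 -0.5 0 0 0;0 1 -2.6 -0.5 0 0 0;0 1 -2.6 -0.5 0 0 0;0 0 0 0 0 0 0;0 0 0 0 0 0 0;0 0 0 0 0 0 0",
)

```text
t: 22.2
eef_pos: [0.4354, -0.0534, 0.252]
tool_rot: [-0.049, 0.948, 0.186, 0.255]
contact_force: [0.0, -0.5, 0.1]
gripper_width: 0.0
```

Run:
```python
from h import *
import pickle
hp()
w=cam("wrist"); save("w15.png",w[0]); pickle.dump(w,open("w15.pkl","wb")); v=w[1:]
O=np.array([.4863,-.1729,.1449])+Rs.apply([0,0,.0795]); M=Rs.as_matrix()
H=lambda v,*a: proj(v,O+(M@np.array([a[0],a[1],-a[2]]))/1000).round(1)
for th in (0,5,10):
    t=np.radians(th); f=lambda r,y:(28+r*np.cos(t)-4*np.sin(t),y,33+r*np.sin(t)+4*np.cos(t))
    print(th,[H(v,*f(r,y)) for r,y in ((83,13),(83,-13),(57,13),(57,-13))])
p=H(v,98,0,37).astype(int); print(p)
g=cv2.cvtColor(w[0],cv2.COLOR_RGB2GRAY); y0,x0=p[1]-36,p[0]-40
for k in range(y0,y0+72,2): print(k,x0,"".join("0123456789ABCDEFGHIJKLMNOPQRSTUVWXYZ"[x//8] for x in g[k,x0:x0+80]))
i,*sv=cam("scene"); save("s15.png",i)
for th in (0,5,10,45):
    t=np.radians(th); f=lambda r,y:(28+r*np.cos(t)-4*np.sin(t),y,33+r*np.sin(t)+4*np.cos(t))
    print("scene",th,[H(sv,*f(r,y)) for r,y in ((83,13),(83,-13),(57,13),(57,-13))])
```

```text
t 22.2 head xyz 51.9 -129.8 173.2 F tool [-0.1  0.5 -0.2] T [-0.19  0.47 -0.03] w 0.0
0 [array([468.5, 119.6]), array([441.1, 119.6]), array([464.6, 147.1]), array([438. , 147.1])]
5 [array([472.1, 120.8]), array([444. , 120.7]), array([466.9, 148.5]), array([439.8, 148.4])]
10 [array([475.6, 122.7]), array([446.9, 122.7]), array([469.1, 150.3]), array([441.6, 150.2])]
[453 133]
97 413 FFFFFFFFFFFFFFFFFFFFFFFFGIJJIIHHIJJJJJJJJJJJJJJJJJJJJJJJJJJJJJJJJJJJJJJJJJJJKKKK
99 413 FFFFFFFFFFFFFFFFFFFFFFEFHIJJJJJIHHIJJJJJJJJJJJJJJJJJJJJJJJJJJJJJJJJKJJJJJJKKKKKK
101 413 FFFFFFFFFFFFFFFFFFFFFEFHJJJJJJJJJJJJJJJJJJJJJJJJJJJJJJJJJJJJJJJJJKJJJJKKKJJJJJJK
103 413 FFFFFFFFFFFFFFFFFFFEDFIJJJJJJJJJJJJJJJJJJIIJJJJJKKKJJJJJJJJKKKJJJKKKKKKKKKKJJJJJ
105 413 FFFFFFFFFFFFFFFFEDCDGJJJJJJJJJJKKKKKJJJJJJJJJJJJJJKKKJJJKKKJKKKKKKKKKKKKKKKKKJJJ
107 413 9BCDDEEEEEDDDCBAADGIJKKJJJJJJKKKKKKKJJJJJJJJJJJJJJJKKKKKKKKKKKKKKKKKKKKKKKKKKKJJ
109 413 666777777777667AEIJJKKKKJJJJJKJJJJJJJJJJJJJJJJJJKKKKKKKKKKKJJKKKKKKKKJKKKKKKKKKK
111 413 66666666655668ABDGJKKKKKKKKKKJJJJIJJJJJJJJJJJJJJJJJKKKKKKKJKKKKKKKJJJKKKKKJKKKKK
113 413 
[... 2189 characters left out ...]
JJJJJJKKJJJJJJJJJJJJJJJJJJJ
163 413 HHHHHHHHHHHIJJJJJJJJJJJJJJJHCBEFFFFFFFFFFFFFGHJJJJJJJJJJJJJJJJJJJJJJJJJJJJJJJJJJ
165 413 HHHHHHHHHHHIJJJJJJIJJJJJJJIGBCEFFFFFFFFFFFFFGIJJJJJJJJJJJJJJJJJJJJJJJJJJJJJJJJJJ
167 413 HHHHHHHHHHHIJJJJJJIIHFFGIIHEBCEFFFFFFFFFFFFFGIJJJJJJJJJJJJJJJJJJJJJJJJJJJJJJJJJJ
scene 0 [array([339. , 160.1]), array([336.6, 164.7]), array([347. , 165.5]), array([344.7, 170.2])]
scene 5 [array([340.6, 158.4]), array([338.2, 162.9]), array([348.2, 164.4]), array([345.9, 169. ])]
scene 10 [array([342.4, 156.8]), array([339.9, 161.3]), array([349.4, 163.3]), array([347.1, 167.9])]
scene 45 [array([358.8, 150.6]), array([356.6, 155.1]), array([360.8, 159.4]), array([358.7, 164.1])]
```

```bash
python3 -c "
from h import *
hp(); print(bot.hand_in())"
```

```text
t 22.3 head xyz 51.0 -129.4 173.0 F tool [-0.2  1.2  0.1] T [-0.2   0.49 -0.01] w -0.001
the job is handed in; nothing more can be done
None
```

I picked up the head, lowered its socket onto the ball until the rim met the flange, and let go. Then I pressed the latch lever down to its stop with the shut fingertips. I moved the arm clear and handed in at 22.3 s.

- **Seating:** the head went down without touching anything until the rim stopped firmly on the flange, where I pressed with about 22 N along the post. After I let go, the cup and grip edges in the wrist camera were about where a fully seated head should show them.
- **Latch:** the lever stopped moving, and I pressed on to about 6 N, where 1 to 2 N is enough to move it. In the last wrist view the right edge of the pad was within 1 pixel of the "fully down" prediction. A lever 5° up would have been about 2 to 4 pixels off. The pad's far edge sat about 2 pixels off in row.
- **Clear of everything:** at hand-in the force on the tool was about 1 N, which is noise. I didn't measure the other items again, but no unexpected contact force appeared at any check.

**What disagreed:**
- The shut fingertips met the lever about 15 to 20 mm later than the tool position implied, so I pressed until I felt the stop rather than to the calculated height.
- The resistance there was soft, so the head probably rocked slightly in its clearance while I pressed. It looked square again afterwards.
- I had used all 12 picture views before the lever was pressed, so the final checks are from pixel values only.

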